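# Tighten a hand-screw pellet press with its lift-and-swing ratchet lever

### The job

Push the die carrier of the small screw press fully home against its end stop, then tighten the press screw with the ratchet lever: pull the lever clockwise (seen from above) from one stop pin to the other, lift it to swing it back, let it down into the teeth and pull again, until a steady pull of about 8 N is needed at the knob. Do not force it any tighter, leave the lever let down in its teeth, and leave the glassware round the press alone.

Things in the scene. Friction and masses are not known exactly. Their poses are not given: they have to be found in the camera images.
- press: Fixed grey C-shaped press: a column at the back (63 mm behind the ram axis) carries a round head plate (radius 42 mm, top 82 mm above the bench) with the lever on top and the ram below. Origin on the bench on the ram axis, x from the open front to the column, z up.
- bed: The press's fixed bed plate, 104 mm wide, reaching 167 mm to the front, top 8 mm above the bench, with two guide rails along x (tops at 20 mm, 62 mm apart) and an end stop at the far end. Origin and axes as for press.
- ram_axis (a point): Point on the upright axis of ram, screw and lever hub, 42 mm above the bench. Turning the screw clockwise drives the ram down 4 mm per rad; its sprung round foot (radius 18 mm) turns with it. The foot starts 0.6 to 2.2 rad of turning above the die, which differs each time and is not given.
- carrier: Loose aluminium sled 148 x 60 x 8 mm, about 0.35 kg, between the bed's rails (1 mm play a side), a round steel die (radius 22 mm, 24 mm high) at its far end, a grip post at its near end. Origin in its underside on the die's axis, x to the end stop. It starts 25 to 45 mm short of home; home, it touches the end stop and the die is on the ram axis.
- die (a point): Centre of the die's top face, 32 mm above the carrier's underside.
- carrier_post (a point): Middle of the carrier's upright black grip post, 14 mm in diameter with a 20 mm cap, 105 mm to the near side of the die's axis. It reaches from the sled's top, 27 mm below this point, to 25 mm above it.
- lever_knob (a point): Middle of the upright black knob on the lever's end: 16 mm in diameter with a 21 mm cap, 25 mm below to 25 mm above this point; fixed to the lever, so a tight grip must turn with it. 85 mm from the ram axis, 128 mm above the bench with the lever down. The lever arm (13 mm wide) runs from hub to knob, its top 25 mm below this point.
- lever_lift (a joint): Height of the lever, m: 0 let down, its 4 teeth in the screw's crown of 12 (every 0.52 rad, 0.06 rad play), turning the screw both ways; about 0.003 standing on tooth tips, until swung a little; over 0.005 it swings free; at most 0.011. A spring presses it down (with its weight 4 N down, 7 N at 10 mm).
- beaker: Clear plastic beaker 67 mm wide, 80 mm high, standing behind the press; origin at the centre of its underside.
- small_bottle: Small white bottle with red cap, 39 mm wide, 70 mm high, standing behind the press; origin at the centre of its underside.
- petri: Clear flat dish 70 mm wide, 14 mm high, left of the press; origin at the centre of its underside.
- lever (a joint): Swing of the lever on the right of the press, rad, growing clockwise seen from above (tightening): 0 at the far stop pin (knob at -55 degrees about z from press x), 1.4 at the near pin. The screw turns with under 2 N at the knob till the foot meets the die, then the pull grows about 4 N per rad and the screw stays where left. Right is about 8 N; 5 to 11 N is good.
Mind the look-alikes: they are no part of the job. What is shaped like the carrier but pink is not meant.

How it is judged:
By the outcome, as a careful person would: the job done as asked, in the order asked, and still so for the second after the job is handed in, with the robot touching nothing.
It also fails if it takes over 70 s, if anything falls off the work surface, if the arm or the gripper's body presses on something with over 40 N, if the wrist force passes 120 N, or if a joint passes its speed limit or range.

### The arm

A 6-joint arm with a two-finger parallel gripper is mounted at the origin on a cart in front of the work surface, level with it; the furniture and walls round the work are solid. World frame = base frame: x ahead of the robot, y to its left, z up, the work surface at z = 0. Lengths are in m, angles in degrees, forces in N, time in s.
With the tool pointing down it reaches from about 0.4 to 0.825 m from the base axis. Payload 7 kg.
Tool frame: the origin (TCP) lies at the very end of the fingers, on their centre line; the grasp point (between the pads) lies 19 mm behind it (r.hold_point_z is the distance from the TCP to the grasp point, in m); x points along the fingers, y is the direction in which the jaws open and shut, and the axes are right-handed (so a half turn about x gives the same grasp; the last joint's range is limited). The gripper opens to 88 mm and grips with 3 to 60 N. Pads are 19 mm wide; open, the fingers measure 130 mm over their backs; the gripper's body (78 mm by 193 mm) begins 47 mm behind the grasp point.
Start: joints at [-56.488, 20.546, 0.682, 0, -70.136, -16.507], TCP at [0.197, -0.645, 0.227] pointing down, gripper open.
Joint ranges: [-176.03, 176.03], [-82.01, 121.73], [-58.28, 71.71], [-173.87, 95.51], [-174.79, -0.11], [-173.66, 173.66]. Speed limits (degrees/s): [136.94, 136.94, 172.46, 180, 180, 180].

### API

Orientations are given as [roll, pitch, yaw] about the fixed x, y, z axes, in that order (R = Rz(yaw) Ry(pitch) Rx(roll)).
In Python, from plant import r gives the robot as it stands. The module is installed in compiled form; this text tells all that it offers.
- The arm moves only by the shell command python3 -m creep 'ROWS' [FORCE]. ROWS is JSON, a list of rows, each a list of 7 numbers: the turn, a rotation vector about the tool's x, y, z in rad, then the shift along the tool's x, y, z in cm, then the opening in per cent of the stroke, from 0 (shut) to 100 (fully open). In form: [[rx, ry, rz, x, y, z, fingers], ...]. A call has 1 to 8 rows; each row shifts and turns the commanded pose from where the row before left it, along the tool's axes as they then stand; what a row does not reach is not made up. A row lasts 1/10 s, in which the tool goes at most 50 mm and 8.59 degrees, less where a joint would pass 70% of its speed; a pose out of reach is approached as far as the arm can. A call is refused whole if a number of a shift passes 5 or a number of a turn 0.15, either way. A call with a gripper value outside its range is refused whole. The fingers move at their own pace and stop on an object; FORCE is the grip in N (left out, the last holds). Time passes only in rows, so rows that do not move let the fingers close. It gives the time, the measured TCP pose, the force and the opening at its end, in the units of the state.
- r.get_state(): the state, without advancing time (a new reading comes with each control period).
- r.capture(name): name is "scene" or "side" or "wrist"; returns (picture, depth): 384x512x3 uint8, blue, green, red; 384x512 float32, m along the optical axis (not along the pixel's ray), 0 where there is no reading.
- r.camera_info(name): a dict with "fovy" (degrees; the focal length in pixels is half the picture's height over the tangent of half this angle, whatever the lens; pixels are square), "cx", "cy" (the principal point, pixels), "camera_from_world" (4x4, takes a point from world to camera coordinates). Camera axes: x right, y down, z forward; pixel columns grow to the right and rows downward; lengths in m; the calibration is good to about 2 mm. A picture is of the moment at which its call begins: read the wrist's pose just before it. camera_info takes no time and is no camera call; for the wrist camera it gives the pose at the moment of the call.
- r.close_job(): hands the job in, once; it reports no verdict.
Trained networks look in the newest picture that a camera, given by its name, has taken for a name from the list of things; names that differ only in an ending like _2 or _b are one class to them, and where a whole thing is asked for, a point or a joint stands for the part that bears it (a point fixed in the world has none). Each returns a list of dicts, best first, with "score" (0 to 1); they miss things now and then, are a little off and sometimes report something else, mostly with a low value. They report only what shows in the picture. A call takes as long as a camera call. They do not tell look-alikes from the thing itself.
- r.look_for(query, camera): "rect" ([left, top, right, bottom] in pixels, round what is visible of it).
- r.masks_of(query, camera): "pixels" (384x512 bool, what is visible of it) and "rect" ([left, top, right, bottom] in pixels, round what is visible of it).
The state is a dict: "time_s": time; "joints": joint angles; "qd": joint speeds; "joint_torque": joint torques, N m; "tcp_pos": TCP position; "eef_rot": TCP orientation; "contact_force": force on the tool from outside, world axes, zero at the start; "moment": the same for the moment, N m; "gripper_width": finger opening in m.
Only numpy, scipy, OpenCV 4.12 (cv2) and the standard library are available. Lean on these libraries where they do the work, as an engineer would, in place of code of your own. Each camera call takes 0.05 s, during which the arm holds its last target. There are 200 camera calls.

## Working session

There is one attempt and no reset: what is moved stays moved. The work goes in short steps, Python scripts to look and compute and a shell command to move; the robot and the scene stay as the last step left them, time stands still between calls to the robot, and variables do not carry over. Pictures are saved under pics/ and viewed, about 8 in all and at most 12, crops included, and the job is handed in when it is done.

```bash
mkdir -p pics; cat > h.py <<'E'
import numpy as np, cv2
from plant import r
from scipy.spatial.transform import Rotation as R
def cam(n):
    i=r.camera_info(n); f=192/np.tan(np.radians(i["fovy"]/2)); return f,i["cx"],i["cy"],np.array(i["camera_from_world"])
def world(n,depth,us,vs):
    f,cx,cy,T=cam(n); d=depth[vs,us]; P=np.stack([(us-cx)/f*d,(vs-cy)/f*d,d,np.ones_like(d)],-1)
    return (P@np.linalg.inv(T).T)[...,:3]
def proj(n,p):
    f,cx,cy,T=cam(n); q=T@np.append(p,1); return q[0]/q[2]*f+cx,q[1]/q[2]*f+cy
E
python3 - <<'E'
from h import *
print(r.get_state())
ims=[]
for n in("scene","side"):
    im,d=r.capture(n); np.save(n+"_d.npy",d); cv2.imwrite(n+".png",im)
    im=im.copy()
    for q in ("press","carrier","carrier_post","lever_knob","die"):
        try:
            for o in r.masks_of(q,n)[:3]:
                v,u=np.nonzero(o["pixels"]); k=d[v,u]>0
                P=world(n,d,u[k],v[k]); print(n,q,round(o["score"],2),np.round(o["rect"]),np.round(np.median(P,0),3),P.min(0).round(3),P.max(0).round(3))
        except Exception as e: print(n,q,e)
    cv2.imwrite(f"pics/{n}1.png",cv2.resize(im,(800,600)))
E
```

```text
{'time_s': 0.0, 'joints': array([-5.64858661e+01,  2.05895334e+01,  6.34926958e-01, -2.07023872e-02,
       -7.01360482e+01, -1.65062655e+01]), 'qd': array([ 0.09289846,  0.04115983,  0.02480354,  0.03445164, -0.08756433,
        0.01261769]), 'joint_torque': array([ 1.10818610e-04, -5.82724214e+01,  2.93062305e+01,  6.99745148e+00,
        7.05741797e-03, -1.54878280e-04]), 'tcp_pos': array([ 0.19727027, -0.64502447,  0.22565108]), 'eef_rot': array([ 94.39142327,  89.90727917, 111.39224185]), 'contact_force': array([-0.72639913,  0.4971311 , -0.16056586]), 'moment': array([0.00319511, 0.04009879, 0.00265775]), 'gripper_width': 0.08773191700854113}
scene press 0.96 [232. 152. 281. 211.] [0.586 0.267 0.084] [ 0.538 -0.005 -0.002] [0.749 0.301 0.154]
scene carrier 0.91 [256. 208. 318. 244.] [0.498 0.247 0.018] [0.429 0.203 0.008] [0.588 0.282 0.071]
scene carrier 0.58 [238. 151. 292. 176.] [0.739 0.103 0.01 ] [ 0.645  0.051 -0.   ] [0.795 0.134 0.061]
scene carrier 0.52 [226. 174. 240. 198.] [0.695 0.253 0.048] [ 0.682  0.183 -0.   ] [0.776 0.262 0.073]
scene carrier_post 0.94 [246. 15
[... 804 characters left out ...]
rrier 0.92 [256. 223. 308. 278.] [0.499 0.247 0.017] [0.43  0.205 0.005] [0.578 0.285 0.071]
side carrier 0.81 [281. 150. 329. 196.] [0.726 0.094 0.009] [ 0.589  0.046 -0.005] [0.807 0.17  0.153]
side carrier 0.3 [240. 174. 303. 227.] [0.586 0.258 0.085] [ 0.54   0.111 -0.006] [0.721 0.3   0.156]
side carrier_post 0.83 [258. 225. 307. 278.] [0.5   0.247 0.017] [0.432 0.207 0.005] [0.577 0.285 0.071]
side lever_knob 0.85 [257. 174. 304. 213.] [0.587 0.24  0.104] [0.557 0.165 0.085] [0.604 0.283 0.156]
side die 0.95 [260. 225. 302. 274.] [0.5   0.248 0.017] [0.432 0.208 0.005] [0.577 0.283 0.071]
side die 0.91 [282. 150. 328. 196.] [0.726 0.094 0.009] [ 0.648  0.048 -0.002] [0.805 0.134 0.063]
```

```bash
python3 - <<'E'
import cv2,numpy as np
a=cv2.imread("scene.png");b=cv2.imread("side.png")
A=cv2.resize(a[140:260,200:340],(700,600),interpolation=cv2.INTER_CUBIC)
B=cv2.resize(b[140:290,190:340],(600,600),interpolation=cv2.INTER_CUBIC)
cv2.imwrite("pics/c1.png",cv2.resize(np.hstack([A,B]),(800,370)))
E
```

```text
(no output)
```

View pics/c1.png

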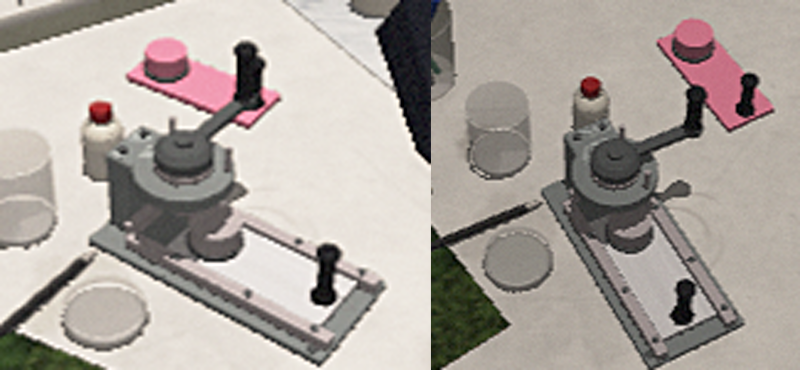

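View pics/scene1.png

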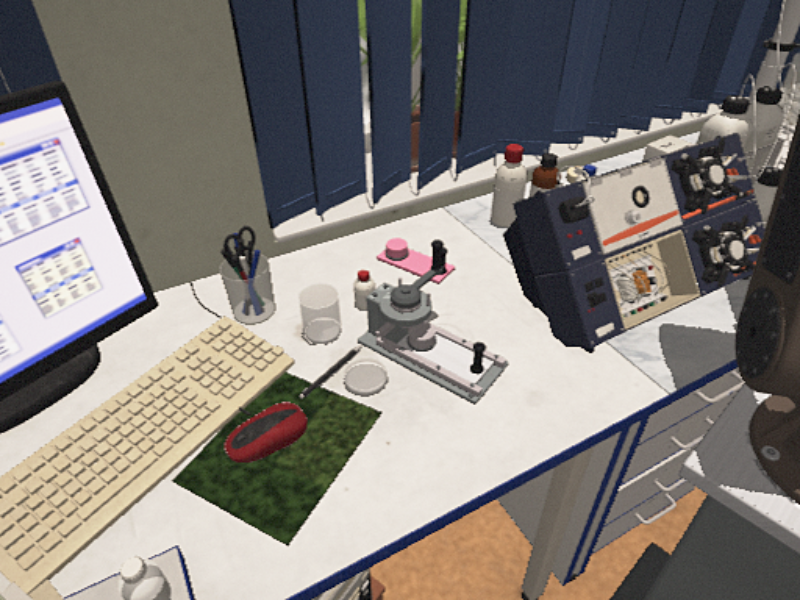

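The carrier meant is the grey-white sled between the press's rails (scene about 285,225; post at 306,228). The pink one at scene (265,163) is the look-alike. The lever knob is at scene (280,165), in front of the pink sled's post. Next I work out the poses from the clouds.

```bash
python3 - <<'E'
from h import *
from scipy.optimize import least_squares
vv,uu=np.mgrid[0:384,0:512]
for n in("scene","side"):
    d=np.load(n+"_d.npy"); im=cv2.imread(n+".png").astype(int).reshape(-1,3)
    P=world(n,d,uu.ravel(),vv.ravel()); ok=(d.ravel()>0)
    reg=ok&(np.hypot(P[:,0]-.54,P[:,1]-.24)<.2)
    print("bench z",np.median(P[reg&(abs(P[:,2])<.006),2]))
    dark=im.max(1)<70
    k=reg&(P[:,2]>.112)&(np.hypot(P[:,0]-.59,P[:,1]-.2)<.12); print("knob",k.sum(),P[k].mean(0).round(4),P[k].min(0).round(4),P[k].max(0).round(4))
    k=reg&dark&(P[:,2]>.024)&(P[:,0]<.50)&(P[:,2]<.08); print("post",k.sum(),P[k].mean(0).round(4),P[k].min(0).round(4),P[k].max(0).round(4))
    k=reg&(P[:,2]>.055)&(P[:,0]<.50);print("posttop",k.sum(),P[k].mean(0).round(4))
    k=reg&(P[:,2]>.078)&(P[:,2]<.088)&(P[:,0]<.68); Q=P[k,:2].astype(np.float32)
    (c,rad)=cv2.minEnclosingCircle(Q); print("plate",k.sum(),c,rad,Q.mean(0))
    k=reg&(P[:,2]>.0045)&(P[:,2]<.024)&(P[:,0]<.60)&(P[:,1]<.32)&(P[:,1]>.16)
    Q=P[k,:2].astype(np.float32); print("bed",cv2.minAreaRect(Q),len(Q)); 
    k=reg&(P[:,2]>.0185)&(P[:,2]<.023)&(P[:,0]<.60); Q=P[k,:2].astype(np.float32); print("rails",cv2.minAreaRect(Q),len(Q))
    k=reg&(P[:,2]>.035)&(P[:,2]<.043)&(P[:,0]<.62);print("die",k.sum(),P[k].mean(0),P[k].min(0),P[k].max(0))
E
```

```text
bench z 0.0009603848162313966
knob 108 [0.5907 0.1803 0.1369] [0.5795 0.1649 0.1121] [0.6005 0.2645 0.1544]
post 144 [0.4494 0.1716 0.0571] [0.4365 0.0539 0.0246] [0.4762 0.2455 0.0799]
posttop 777 [0.4727 0.0676 0.1451]
plate 502 (0.5631595253944397, 0.21638819575309753) 0.19173133373260498 [0.5824126  0.26313826]
bed ((0.509591281414032, 0.26240450143814087), (0.1985403299331665, 0.12261638045310974), 12.437379837036133) 1942
rails ((0.5124861001968384, 0.246724933385849), (0.19055773317813873, 0.0880560576915741), 9.35117244720459) 521
die 200 [0.54206058 0.25387366 0.04015258] [0.43888943 0.06363189 0.0353644 ] [0.61977313 0.29086377 0.0429631 ]
bench z 5.0745893616643833e-05
knob 114 [0.592  0.1771 0.1387] [0.5819 0.165  0.1123] [0.6047 0.2586 0.1555]
post 132 [0.449  0.1809 0.0572] [0.4285 0.055  0.0241] [0.4773 0.2715 0.0792]
posttop 541 [0.4705 0.0756 0.144 ]
plate 613 (0.5610967874526978, 0.21658173203468323) 0.19099105894565582 [0.58437824 0.26022378]
bed ((0.4710206389427185, 0.2377564013004303), (0.15585552155971527, 0.25314822793006897), 88.18307495117188) 2409
rails ((0.5041849613189697, 0.29447197914123535), (0.18731524050235748, 0.1811535805463791), 9.753472328186035) 588
die 187 [0.54107619 0.25159664 0.03952202] [0.44087369 0.06120625 0.03506855] [0.56289087 0.27504099 0.04299284]
```

```bash
python3 - <<'E'
from h import *
vv,uu=np.mgrid[0:384,0:512]
A=[]
for n in("scene","side"):
    d=np.load(n+"_d.npy"); im=cv2.imread(n+".png").astype(int).reshape(-1,3)
    P=world(n,d,uu.ravel(),vv.ravel()); ok=(d.ravel()>0)
    reg=ok&(abs(P[:,1]-.24)<.1)&(P[:,0]>.38)&(P[:,0]<.68)
    k=reg&(P[:,2]>.13)&(P[:,1]<.21); print("knob",k.sum(),P[k].mean(0).round(4),P[k].min(0).round(4),P[k].max(0).round(4))
    k=reg&(P[:,2]>.026)&(P[:,0]<.50)&(P[:,2]<.08)&(P[:,1]<.28); print("post",k.sum(),P[k].mean(0).round(4),P[k].min(0).round(4),P[k].max(0).round(4))
    k=reg&(P[:,2]>.066)&(P[:,0]<.50);print("posttop",k.sum(),P[k].mean(0).round(4))
    k=reg&(P[:,2]>.078)&(P[:,2]<.087)&(P[:,0]<.68)&(P[:,1]>.21); Q=P[k,:2].astype(np.float32)
    (c,rad)=cv2.minEnclosingCircle(Q); print("plate",k.sum(),c,rad,Q.mean(0))
    k=reg&(P[:,2]>.096)&(P[:,1]>.225);print("hub",k.sum(),cv2.minEnclosingCircle(P[k,:2].astype(np.float32)),P[k].mean(0),P[k,2].max())
    k=reg&(P[:,2]>.0175)&(P[:,2]<.023)&(P[:,0]<.56)&(P[:,1]<.30); Q=P[k]
    print("rails",cv2.minAreaRect(Q[:,:2].astype(np.float32)),len(Q))
    k=reg&(P[:,2]>.034)&(P[:,2]<.044)&(P[:,0]>.5)&(P[:,0]<.62);print("die",k.sum(),P[k].mean(0),P[k].min(0),P[k].max(0))
    A.append(P[reg&(P[:,2]>.003)])
A=np.vstack(A)
# top-view map: 1mm pixels
g=np.zeros((300,200,3),np.uint8); o=np.argsort(A[:,2]); 
for x,y,z in A[o]:
    i=int((.68-x)*1000); j=int((.34-y)*1000)
    if 0<=i<300 and 0<=j<200: cv2.circle(g,(j,i),1,tuple(int(v) for v in cv2.applyColorMap(np.uint8([[min(255,z*1700)]]),cv2.COLORMAP_JET)[0,0]),-1)
cv2.imwrite("pics/map.png",cv2.resize(g,(400,600)))
E
```

```text
knob 71 [0.5912 0.1778 0.1457] [0.5848 0.1649 0.1308] [0.6005 0.1846 0.1544]
post 108 [0.4439 0.2392 0.053 ] [0.4363 0.227  0.0263] [0.4562 0.2455 0.0706]
posttop 33 [0.4447 0.2378 0.068 ]
plate 445 (0.6051696538925171, 0.28604716062545776) 0.07764039933681488 [0.58571696 0.27095568]
hub 263 ((0.5811892747879028, 0.24887870252132416), 0.03393246978521347) [0.57680313 0.25872737 0.10437049] 0.11283408093911762
rails ((0.49064552783966064, 0.24317464232444763), (0.1487477570772171, 0.0890602245926857), 8.778627395629883) 649
die 188 [0.55079017 0.25715712 0.04019887] [0.52728985 0.23113459 0.03410555] [0.61977313 0.29086377 0.04375217]
knob 79 [0.5926 0.1761 0.1465] [0.5857 0.165  0.1301] [0.6047 0.1841 0.1555]
post 99 [0.4452 0.238  0.0548] [0.438  0.2278 0.0265] [0.4589 0.2458 0.0706]
posttop 30 [0.4471 0.2374 0.068 ]
plate 577 (0.6098005175590515, 0.2813186049461365) 0.07734258472919464 [0.58782274 0.26602876]
hub 327 ((0.5826050043106079, 0.25041553378105164), 0.034061819314956665) [0.57901305 0.25657209 0.10411355] 0.11230308036025383
rails ((0.4930017590522766, 0.2444041669368744), (0.1484202742576599, 0.08656680583953857), 9.5371675491333) 690
die 192 [0.54600841 0.25451763 0.03961711] [0.52813686 0.23258105 0.03418361] [0.56289087 0.27504099 0.04385971]
```

View pics/map.png

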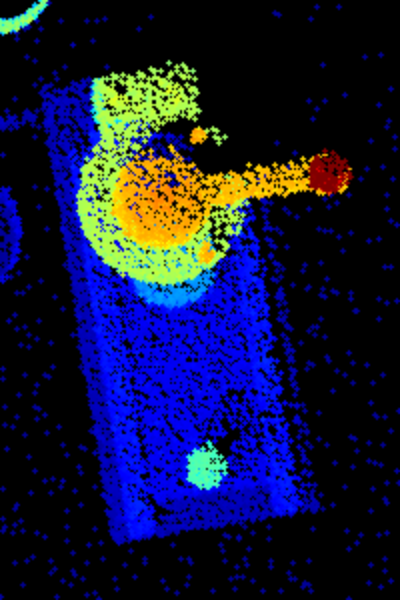

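```bash
cat >> h.py <<'E'
AX=np.array([.581,.2595]); YAW=9.3
def pr(x,y):  # press frame -> world xy
    a=np.radians(YAW); return AX+np.array([x*np.cos(a)-y*np.sin(a),x*np.sin(a)+y*np.cos(a)])
def st():
    s=r.get_state(); M=R.from_euler("xyz",s["eef_rot"],degrees=True).as_matrix()
    return s,np.array(s["tcp_pos"]),M
def yaw(M): return np.degrees(np.arctan2(M[1,1],M[0,1]))
def go(target,yw=None,M=None,p=None):
    s,p0,M0=st(); M=M0 if M is None else M; p=p0 if p is None else p
    print("tool shift cm",(M.T@(np.array(target)-p)*100).round(2))
    if yw is not None:
        a=np.radians(yw); Y=np.array([np.cos(a),np.sin(a),0]); X=np.array([0,0,-1.]); T=np.stack([X,Y,np.cross(X,Y)],1)
        print("turn",R.from_matrix(M.T@T).as_rotvec().round(3)); return T
E
python3 - <<'E'
from h import *
s,p,M=st(); print(M.round(3),"yawY",yaw(M))
vv,uu=np.mgrid[0:384,0:512]
for n in("scene","side"):
    d=np.load(n+"_d.npy");P=world(n,d,uu.ravel(),vv.ravel()); P=P[d.ravel()>0]
    print(n,"cam",np.linalg.inv(cam(n)[3])[:3,3])
    for x0 in np.arange(.1,.9,.1):
        print(round(x0,1),[ (lambda q: round(float(np.percentile(q,99)),2) if len(q)>5 else None)(P[(P[:,0]>=x0)&(P[:,0]<x0+.1)&(P[:,1]>=y0)&(P[:,1]<y0+.1)][:,2]) for y0 in np.arange(-.8,.4,.1)])
E
```

```text
[[ 0.    -0.292  0.956]
 [-0.     0.956  0.292]
 [-1.    -0.     0.   ]] yawY 107.00120411218995
scene cam [0.08535658 0.74331081 0.6555875 ]
0.1 [None, None, None, -0.7, -0.22, -0.17, 0.0, 0.01, 0.36, 0.3, None, None, None]
0.2 [None, None, None, 0.2, 0.16, 0.14, 0.13, 0.39, 0.37, 0.0, 0.0, 0.0, None]
0.3 [0.17, 0.21, 0.3, 0.33, 0.27, 0.25, 0.23, 0.18, 0.13, 0.0, 0.0, 0.0, 0.0]
0.4 [0.38, None, 0.27, 0.3, 0.22, 0.24, 0.24, 0.24, 0.24, 0.02, 0.07, 0.0, 0.0]
0.5 [0.37, 0.17, None, None, None, None, None, 0.24, 0.22, 0.15, 0.11, 0.02, 0.03]
0.6 [0.37, 0.37, 0.38, 0.4, 0.39, 0.13, 0.17, 0.0, 0.06, 0.01, 0.1, 0.08, 0.03]
0.7 [0.04, 0.04, 0.04, 0.39, 0.41, 0.41, 0.43, 0.43, 0.45, 0.03, 0.07, 0.1, 0.1]
0.8 [None, None, None, 0.04, 0.04, 0.39, 0.42, 0.44, 0.45, 0.46, 0.47, 0.47, 0.17]
side cam [-0.07584248  0.50397696  1.01853638]
0.1 [None, None, None, None, None, None, None, None, 0.47, 0.37, None, None, None]
0.2 [None, None, None, None, None, None, 0.04, 0.04, 0.38, 0.0, 0.0, 0.0, None]
0.3 [None, None, None, None, None, 0.24, 0.24, 0.18, 0.13, 0.0, 0.0, 0.0, 0.0]
0.4 [None, None, None, None, None, 0.23, 0.24, 0.24, 0.24, 0.02, 0.07, 0.0, 0.01]
0.5 [None, None, None, 0.0, 0.07, None, 0.19, 0.24, 0.22, 0.15, 0.11, 0.02, 0.03]
0.6 [None, None, 0.0, 0.3, 0.14, 0.13, 0.17, 0.0, 0.06, 0.01, 0.1, 0.08, 0.03]
0.7 [None, None, 0.04, 0.31, 0.43, 0.42, 0.42, 0.43, 0.44, 0.03, 0.07, 0.1, 0.1]
0.8 [None, None, None, 0.04, 0.04, 0.4, 0.41, 0.43, 0.43, 0.44, 0.44, 0.44, 0.17]
```

```bash
python3 - <<'E'
from h import *
vv,uu=np.mgrid[0:384,0:512]
A=[]
for n in("scene","side"):
    d=np.load(n+"_d.npy");P=world(n,d,uu.ravel(),vv.ravel()); A.append(P[d.ravel()>0])
P=np.vstack(A)
print("cm height; cols y from -.20 to .18 step .02")
for x0 in np.arange(.26,.80,.03):
    print(round(x0,2),[ (lambda q: int(round(100*float(np.percentile(q,98)))) if len(q)>3 else '-')(P[(P[:,0]>=x0)&(P[:,0]<x0+.03)&(P[:,1]>=y0)&(P[:,1]<y0+.02)][:,2]) for y0 in np.arange(-.2,.18,.02)])
E
```

```text
cm height; cols y from -.20 to .18 step .02
0.26 [13, 10, 6, 4, 4, 0, 0, 0, 0, 0, 0, 0, 0, 0, 0, 0, 0, 0, 0]
0.29 [15, 15, 8, 4, 4, 4, 4, 4, 4, 4, 4, 0, 0, 0, 0, 0, 0, 0, 0]
0.32 [19, 13, 4, 8, 8, 6, 7, 4, 4, 4, 7, 7, 6, 6, 5, 0, 0, 0, 0]
0.35 [24, 17, 17, 16, 16, 15, 14, 9, 8, 8, 11, 11, 10, 9, 8, 0, 0, 0, 0]
0.38 [25, 21, 20, 20, 19, 19, 19, 17, 17, 16, 15, 14, 13, 13, 9, 0, 0, 0, 0]
0.41 [24, 24, 23, 23, 23, 22, 22, 21, 20, 20, 23, 25, 21, 16, 0, 0, 0, 0, 0]
0.44 [23, 23, 23, 23, 24, 24, 23, 24, 24, 23, 27, 23, 22, 18, 0, 0, 0, 0, 0]
0.47 [20, 21, 21, 21, 22, 22, 23, 23, 23, 26, 24, 23, 23, 0, 0, 0, 0, 0, 0]
0.5 ['-', 18, 19, 19, 19, 20, 21, 21, 21, 25, 22, 22, 22, 0, 0, 0, 0, 0, 0]
0.53 ['-', '-', '-', '-', '-', '-', '-', 18, 19, 19, 20, 20, 19, 0, 0, 0, 0, 0, 0]
0.56 ['-', '-', '-', '-', '-', '-', '-', '-', 0, 0, 13, 10, 0, 0, 0, 0, 0, 0, 15]
0.59 ['-', '-', '-', '-', '-', '-', 0, 0, 0, 0, 0, 0, 0, 0, 0, 0, 0, 0, 15]
0.62 ['-', '-', '-', '-', '-', 0, 0, 0, 0, 0, 0, 0, 0, 0, 1, 1, 0, 0, 0]
0.65 [12, 12, 12, 0, 0, 0, 0, 0, 0, 0, 0, 0, 1, 6, 6, 1, 0, 0, 0]
0.68 [17, 17, 17, 12, 0, 0, 0, 0, 0, 0, 0, 0, 1, 1, 1, 1, 0, 0, 0]
0.71 [17, 17, 17, 11, 0, 0, 0, 0, 0, 0, 0, 0, 0, 1, 1, 1, 1, 0, 0]
0.74 [0, 0, 0, 0, 0, 0, 0, 0, 0, 0, 0, 0, 0, 3, 4, 3, 3, 0, 0]
0.77 [42, 42, 42, 42, 43, 43, 0, 0, 0, 44, 45, 0, 0, 3, 4, 4, 3, 0, 0]
0.8 [4, 4, 0, 0, 42, 42, 42, 43, 43, 44, 44, 0, 0, 17, 45, 45, 0, 0, 0]
```

```bash
python3 -m creep '[[0,0,0,-4.5,0,0,0],[0,0,0,-4.5,0,0,0],[0,0,0,-4.5,0,0,0],[0,0,0,-4.5,0,0,0],[0,0,0,0,2.2,3.3,0],[0,0,0,0,2.2,3.3,0],[0,0,0,0,2.2,3.3,0],[0,0,0,0,2.2,3.3,0]]' 10
python3 -m creep '[[0,0,0,0,2.2,3.3,0],[0,0,0,0,2.2,3.3,0],[0,0,0,0,2.2,3.3,0],[0,0,0,0,2.2,3.3,0],[0,0,0,0,3.8,2.5,0],[0,0,0,0,3.8,2.5,0],[0,0,0,0,3.8,2.5,0],[0,0,0,0,3.8,2.5,0]]'
python3 -m creep '[[0,0,0,0,3.8,2.5,0],[0,0,0,0,3.8,2.5,0],[0,0,0,0,3.8,2.5,0],[0,0,0,0,3.8,2.5,0],[0.02,0,0,0,4.4,0,0],[0.02,0,0,0,4.4,0,0],[0.02,0,0,0,4.4,0,0],[0.02,0,0,0,4.4,0,0]]'
python3 -m creep '[[0.02,0,0,0,4.4,0,0],[0.02,0,0,0,4.4,0,0],[0,0,0,0,0,0,0]]'
python3 - <<'E'
from h import *
s,p,M=st(); print(p,yaw(M),s["joints"].round(1),s["gripper_width"])
go([*pr(-.178,0),.20],99.3)
im,d=r.capture("wrist"); cv2.imwrite("pics/w1.png",im)
E
```

```text
time_s: 1.4
tcp_pos: [0.2985, -0.5215, 0.4067]
eef_rot: [-43.0, 90.0, -26.0]
contact_force: [0.2, -0.8, -0.2]
gripper_width: 0.0295
time_s: 2.2
tcp_pos: [0.4496, -0.2236, 0.4068]
eef_rot: [-19.5, 90.0, -2.6]
contact_force: [0.7, 0.5, -0.4]
gripper_width: 0.0004
time_s: 3.0
tcp_pos: [0.4534, 0.1205, 0.407]
eef_rot: [24.7, 89.9, 37.1]
contact_force: [1.5, 0.9, -0.4]
gripper_width: 0.0006
time_s: 3.3
tcp_pos: [0.4352, 0.209, 0.4061]
eef_rot: [137.4, 90.0, 147.8]
contact_force: [-0.8, 0.3, -0.6]
gripper_width: 0.0005
[0.43515899 0.20897724 0.4060749 ] 100.33482047375155 [  49.    -1.9   -3.9   -0.   -88.1 -128.7] 0.0004518457269139677
tool shift cm [20.61  2.66 -2.53]
turn [ 0.018 -0.001 -0.001]
```

View pics/w1.png

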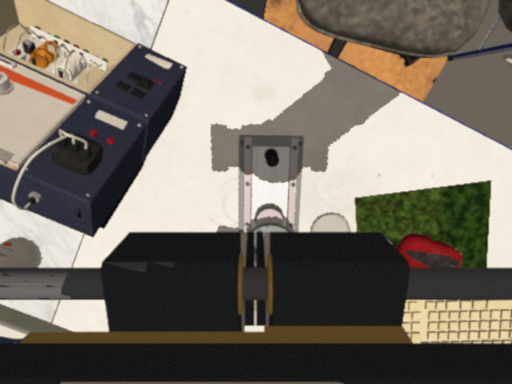

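```bash
python3 -m creep '[[0.018,0,0,0,2.66,-2.5,0],[0,0,0,4.5,0,0,0],[0,0,0,4.5,0,0,0],[0,0,0,4.5,0,0,0],[0,0,0,4.5,0,0,0],[0,0,0,4.5,0,0,0],[0,0,0,4.5,0,0,0],[0,0,0,4.5,0,0,0]]'
python3 -m creep '[[0,0,0,2,0,0,0],[0,0,0,2,0,0,0],[0,0,0,1.8,0,0,0],[0,0,0,0,0,0,0]]'
python3 -m creep '[[0,0,0,0,0,0.7,0],[0,0,0,0,0,0.7,0],[0,0,0,0,0,0.5,0],[0,0,0,0,0,0.5,0],[0,0,0,0,0,0.5,0]]'
python3 - <<'E'
from h import *
s,p,M=st(); a=np.radians(YAW); q=p[:2]-AX
print(p,"press xy",q@[np.cos(a),np.sin(a)],q@[-np.sin(a),np.cos(a)],s["contact_force"],yaw(M))
E
```

```text
time_s: 4.15
tcp_pos: [0.4074, 0.2261, 0.0907]
eef_rot: [37.4, 89.9, 46.5]
contact_force: [0.5, 1.0, 0.4]
gripper_width: 0.0011
time_s: 4.55
tcp_pos: [0.4063, 0.225, 0.0319]
eef_rot: [-138.3, 89.8, -129.3]
contact_force: [0.1, 0.0, 0.4]
gripper_width: 0.0008
time_s: 5.05
tcp_pos: [0.4351, 0.2307, 0.0339]
eef_rot: [-157.6, 89.9, -148.6]
contact_force: [-8.2, -0.6, 7.7]
gripper_width: 0.0006
[0.43505187 0.23073512 0.03387172] press xy -0.14867826379137453 -0.004801013650879929 [-8.15337382 -0.61827181  7.72141912] 99.06528663173663
```

```bash
python3 -m creep '[[0,0,0,0,0,0.3,0],[0,0,0,0,0,0.3,0],[0,0,0,0,0,0,0]]'
python3 -m creep '[[0,0,0,0,0,0.3,0],[0,0,0,0,0,0.3,0],[0,0,0,0,0,0,0]]'
python3 - <<'E'
from h import *
n="side"; im,d=r.capture(n); cv2.imwrite("pics/s2.png",cv2.resize(im[140:300,180:350],(640,600),interpolation=cv2.INTER_CUBIC))
E
```

```text
time_s: 5.35
tcp_pos: [0.4411, 0.2319, 0.0339]
eef_rot: [-157.5, 89.9, -148.4]
contact_force: [-5.5, -1.2, 5.7]
gripper_width: 0.0007
time_s: 5.65
tcp_pos: [0.447, 0.2328, 0.0338]
eef_rot: [-155.2, 89.9, -146.1]
contact_force: [-5.5, 0.4, 6.0]
gripper_width: 0.0006
```

View pics/s2.png

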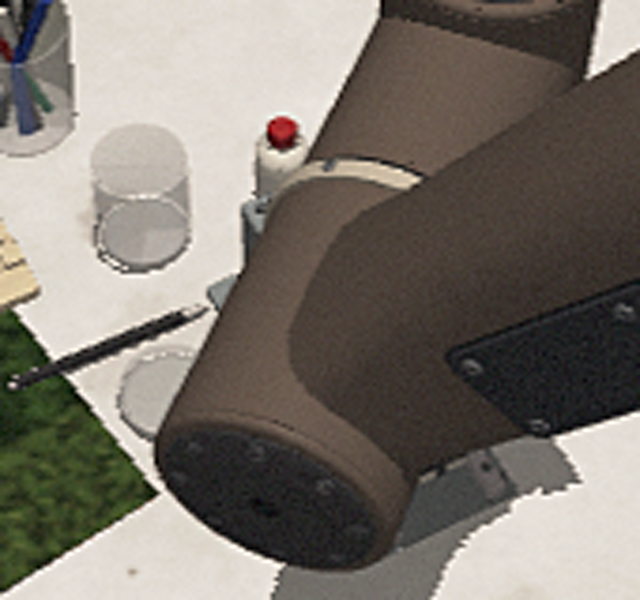

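```bash
python3 -m creep '[[0,0,0,0,0,0.3,0],[0,0,0,0,0,0.3,0],[0,0,0,0,0,0.3,0],[0,0,0,0,0,0,0]]'
python3 -m creep '[[0,0,0,0,0,0.25,0],[0,0,0,0,0,0.25,0],[0,0,0,0,0,0,0]]'
python3 -m creep '[[0,0,0,0,0,0.2,0],[0,0,0,0,0,0,0]]'
```

```text
time_s: 6.1
tcp_pos: [0.4558, 0.2343, 0.0338]
eef_rot: [-156.9, 89.9, -147.9]
contact_force: [-6.5, -0.8, 5.7]
gripper_width: 0.0001
time_s: 6.4
tcp_pos: [0.4605, 0.235, 0.0338]
eef_rot: [-159.3, 89.9, -150.2]
contact_force: [-7.5, -1.0, 6.4]
gripper_width: 0.0008
time_s: 6.6
tcp_pos: [0.4609, 0.2348, 0.0336]
eef_rot: [-164.1, 89.7, -155.0]
contact_force: [-15.9, 1.2, 11.2]
gripper_width: 0.0006
```

```bash
python3 -m creep '[[0,0,0,0,0,0.2,0],[0,0,0,0,0,0,0]]'
python3 -m creep '[[0,0,0,0,0,-0.6,0],[0,0,0,0,0,-2,0],[0,0,0,0,0,-2,0],[0,0,0,-4,0,0,0],[0,0,0,-4,0,0,0],[0,0,0,-4.5,0,0,0],[0,0,0,-4.5,0,0,0],[0,0,0,0,0,0,0]]'
python3 - <<'E'
from h import *
s,p,M=st(); print(p,yaw(M),s["joints"].round(1))
im,d=r.capture("wrist"); cv2.imwrite("pics/w2.png",im)
vv,uu=np.mgrid[0:384,0:512]
P=world("wrist",d,uu.ravel(),vv.ravel()); ok=d.ravel()>0
k=ok&(P[:,2]>.058)&(P[:,2]<.078)&(np.hypot(P[:,0]-.477,P[:,1]-.2425)<.03); print("cap",k.sum(),P[k].mean(0),P[k].min(0),P[k].max(0), "home expected",pr(-.105,0))
kn=np.array([.594,.1755,.25])
go(kn,-170.6)
E
```

```text
time_s: 6.8
tcp_pos: [0.4612, 0.2347, 0.0335]
eef_rot: [-165.7, 89.6, -156.6]
contact_force: [-24.9, 3.6, 18.1]
gripper_width: 0.0004
time_s: 7.6
tcp_pos: [0.4229, 0.2313, 0.2105]
eef_rot: [33.0, 89.3, 42.1]
contact_force: [-0.5, -0.0, -0.6]
gripper_width: 0.0006
[0.42285235 0.23131402 0.21054507] 99.1571232445757 [ 5.220e+01  2.400e+00 -2.480e+01  1.000e-01 -6.210e+01 -1.331e+02]
cap 101 [0.47046505 0.2399536  0.06300866] [0.46564965 0.2319148  0.05812544] [0.48474938 0.24785003 0.0661587 ] home expected [0.47738015 0.2425316 ]
tool shift cm [-4.2  -8.13 16.19]
turn [-1.576e+00  9.000e-03  1.000e-03]
```

View pics/w2.png

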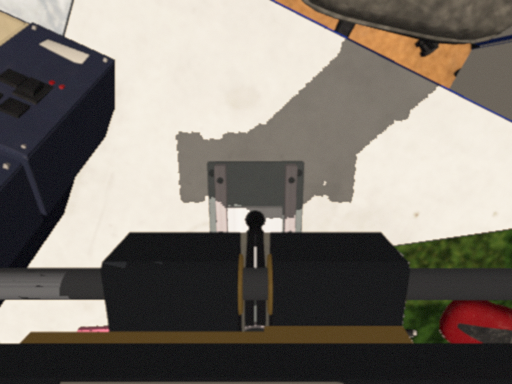

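```bash
python3 -m creep '[[0,0,0,-1.05,-2.03,4.05,50],[0,0,0,-1.05,-2.03,4.05,50],[0,0,0,-1.05,-2.03,4.05,50],[0,0,0,-1.05,-2.03,4.05,50],[-0.131,0,0,0,0,0,50],[-0.131,0,0,0,0,0,50],[-0.131,0,0,0,0,0,50],[-0.131,0,0,0,0,0,50]]'
python3 -m creep '[[-0.131,0,0,0,0,0,50],[-0.131,0,0,0,0,0,50],[-0.131,0,0,0,0,0,50],[-0.131,0,0,0,0,0,50],[-0.131,0,0,0,0,0,50],[-0.131,0,0,0,0,0,50],[-0.131,0,0,0,0,0,50],[-0.131,0,0,0,0,0,50]]'
python3 -m creep '[[0,0,0,0,0,0,50],[0,0,0,0,0,0,50]]'
python3 - <<'E'
from h import *
s,p,M=st(); print(p,yaw(M),s["joints"].round(1))
go([.594,.1755,.25],-170.6)
for n in("wrist","scene","side"):
    im,d=r.capture(n); cv2.imwrite(f"pics/{n}3.png",im)
    vv,uu=np.mgrid[0:384,0:512]
    P=world(n,d,uu.ravel(),vv.ravel()); ok=d.ravel()>0
    k=ok&(P[:,2]>.135)&(P[:,2]<.16)&(np.hypot(P[:,0]-.594,P[:,1]-.1755)<.025)
    if k.any(): print(n,"knob",k.sum(),P[k].mean(0),P[k].min(0),P[k].max(0))
E
```

```text
time_s: 8.45
tcp_pos: [0.5926, 0.1739, 0.2443]
eef_rot: [166.1, 89.9, -154.5]
contact_force: [-0.4, -0.3, -0.7]
gripper_width: 0.0434
time_s: 9.25
tcp_pos: [0.5924, 0.1741, 0.2445]
eef_rot: [106.4, 89.9, -154.1]
contact_force: [-0.1, -0.3, -0.4]
gripper_width: 0.0438
time_s: 9.45
tcp_pos: [0.5925, 0.1742, 0.2449]
eef_rot: [107.3, 89.9, -153.7]
contact_force: [0.5, 0.6, -0.5]
gripper_width: 0.0441
[0.59246504 0.17418597 0.24487399] -171.06217693150572 [ 34.5  14.6  -5.3  -0.  -70.1 -25.5]
tool shift cm [-0.51 -0.17  0.11]
turn [-0.008 -0.    -0.001]
wrist knob 566 [0.59446424 0.17482816 0.15249045] [0.58402268 0.16539663 0.13555147] [0.60452545 0.18625225 0.1556087 ]
scene knob 60 [0.59133723 0.17776075 0.14781285] [0.58335275 0.16480904 0.13509146] [0.60242543 0.18498216 0.15497891]
side knob 71 [0.59297531 0.17582524 0.14786706] [0.58568638 0.16482791 0.13538377] [0.6062276  0.18475527 0.15561792]
```

View pics/wrist3.png

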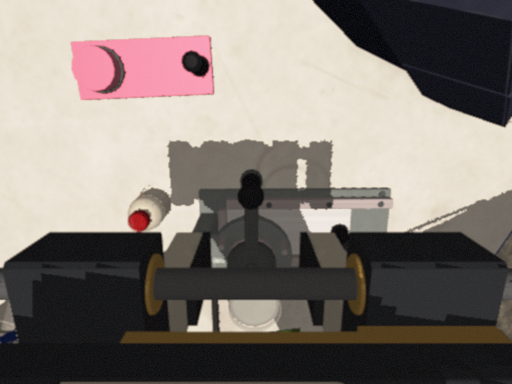

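```bash
python3 -m creep '[[0,0,0,3,-0.2,0.13,50],[0,0,0,4,0,0,50],[0,0,0,3,0,0,50],[0,0,0,2,0,0,50],[0,0,0,1.5,0,0,50],[0,0,0,0,0,0,50]]'
python3 -m creep '[[0,0,0,0,0,0,10],[0,0,0,0,0,0,10],[0,0,0,0,0,0,10],[0,0,0,0,0,0,10],[0,0,0,0,0,0,10],[0,0,0,0,0,0,10]]' 30
python3 -c "
from h import *
s,p,M=st();print(p,yaw(M),s['contact_force'],s['moment'],s['gripper_width']);q=p[:2]-AX;print(np.hypot(*q),np.degrees(np.arctan2(q[1],q[0])))"
```

```text
time_s: 10.2
tcp_pos: [0.593, 0.1753, 0.1081]
eef_rot: [108.5, 89.8, -152.4]
contact_force: [0.0, 0.2, 1.2]
gripper_width: 0.0436
time_s: 10.8
tcp_pos: [0.5949, 0.1761, 0.1114]
eef_rot: [-82.4, 89.9, 16.8]
contact_force: [-0.5, -1.4, 5.1]
gripper_width: 0.0187
[0.59492069 0.17608336 0.11142186] -170.8214034885139 [-0.4775266  -1.37052645  5.09249105] [-0.21239182  0.05530767  0.01562456] 0.018716210934416014
0.08457021587547588 -80.52570606232256
```

```bash
python3 -m creep '[[0,0,0,-0.2,0,0,10],[0.08,0,0,0,0.68,0.027,10],[0.08,0,0,0,0.68,0.027,10],[0.08,0,0,0,0.68,0.027,10],[0,0,0,0,0,0,10]]'
cat >> h.py <<'E'
def lev():
    s,p,M=st();q=p[:2]-AX; b=np.degrees(np.arctan2(q[1],q[0])); t=np.radians(b-90)
    F=s["contact_force"]; T=np.array([np.cos(t),np.sin(t)])
    print("t %.2f L(pos) %.3f L(yaw) %.3f rad %.4f z %.4f Fpull %.2f Frad %.2f Fz %.2f Mz %.2f w %.4f"%(s["time_s"],np.radians(YAW-55-b),np.radians((YAW-55-90+180-yaw(M)+180+180)%360-180),np.hypot(*q),p[2],-F[:2]@T,F[:2]@q/np.hypot(*q),F[2],s["moment"][2],s["gripper_width"]))
E
python3 -c "
from h import *
lev()"
```

```text
time_s: 11.3
tcp_pos: [0.5735, 0.1758, 0.1121]
eef_rot: [12.8, 89.9, 98.2]
contact_force: [2.2, 2.7, -6.0]
gripper_width: 0.0183
t 11.30 L(pos) 0.862 L(yaw) 0.854 rad 0.0840 z 0.1121 Fpull 1.91 Frad -2.85 Fz -6.02 Mz -0.08 w 0.0183
```

```bash
python3 -m creep '[[0,0,0,0.15,0,0,10],[0,0,0,0,0,0,10]]';python3 -c "
from h import *
lev()"
python3 -m creep '[[0.08,0,0,0,0.68,0.02,10],[0.08,0,0,0,0.68,0.02,10],[0.08,0,0,0,0.68,0.02,10],[0,0,0,0,0,0,10]]';python3 -c "
from h import *
lev()"
```

```text
time_s: 11.5
tcp_pos: [0.5747, 0.1755, 0.1114]
eef_rot: [-69.7, 89.9, 15.9]
contact_force: [0.7, 3.2, 0.3]
gripper_width: 0.0187
t 11.50 L(pos) 0.848 L(yaw) 0.851 rad 0.0843 z 0.1114 Fpull 0.42 Frad -3.28 Fz 0.33 Mz 0.02 w 0.0187
time_s: 11.9
tcp_pos: [0.5546, 0.18, 0.1115]
eef_rot: [-30.1, 89.9, 41.5]
contact_force: [3.1, 4.2, -1.7]
gripper_width: 0.0185
t 11.90 L(pos) 1.094 L(yaw) 1.094 rad 0.0838 z 0.1115 Fpull 1.58 Frad -4.94 Fz -1.73 Mz -0.02 w 0.0185
```

```bash
python3 -m creep '[[0.08,0,0,0,0.68,0.08,10],[0.08,0,0,0,0.68,0.06,10],[0.06,0,0,0,0.51,0.03,10],[0,0,0,0,0,0,10]]';python3 -c "
from h import *
lev()"
python3 -m creep '[[0.04,0,0,0,0.34,0.01,10],[0,0,0,0,0,0,10]]';python3 -c "
from h import *
lev()"
```

```text
time_s: 12.3
tcp_pos: [0.5379, 0.1882, 0.1115]
eef_rot: [-32.0, 89.9, 27.1]
contact_force: [2.6, 1.4, -0.7]
gripper_width: 0.0188
t 12.30 L(pos) 1.316 L(yaw) 1.312 rad 0.0833 z 0.1115 Fpull 1.50 Frad -2.54 Fz -0.71 Mz -0.04 w 0.0188
time_s: 12.5
tcp_pos: [0.5353, 0.1898, 0.1114]
eef_rot: [-33.1, 89.9, 23.8]
contact_force: [3.0, 2.9, -0.4]
gripper_width: 0.0187
t 12.50 L(pos) 1.354 L(yaw) 1.351 rad 0.0833 z 0.1114 Fpull 0.92 Frad -4.11 Fz -0.41 Mz -0.06 w 0.0187
```

```bash
python3 -m creep '[[0,0,0,-0.5,0,0.1,10],[0,0,0,-0.4,0,0,10],[0,0,0,0,0,0,10]]';python3 -c "
from h import *
lev()"
python3 -m creep '[[-0.08,0,0,0,-0.68,0.027,10],[-0.08,0,0,0,-0.68,0.027,10],[-0.08,0,0,0,-0.68,0.027,10],[0,0,0,0,0,0,10]]';python3 -c "
from h import *
lev()"
```

```text
time_s: 12.8
tcp_pos: [0.535, 0.1902, 0.12]
eef_rot: [131.7, 90.0, -171.4]
contact_force: [3.1, 2.9, -6.1]
gripper_width: 0.0186
t 12.80 L(pos) 1.359 L(yaw) 1.352 rad 0.0832 z 0.1200 Fpull 1.01 Frad -4.12 Fz -6.13 Mz -0.06 w 0.0186
time_s: 13.2
tcp_pos: [0.5532, 0.1807, 0.1193]
eef_rot: [134.6, 89.9, -154.8]
contact_force: [1.7, 2.3, -6.0]
gripper_width: 0.0189
t 13.20 L(pos) 1.113 L(yaw) 1.112 rad 0.0836 z 0.1193 Fpull 0.88 Frad -2.75 Fz -5.97 Mz 0.03 w 0.0189
```

```bash
python3 -m creep '[[-0.083,0,0,0,-0.705,0.029,10],[-0.083,0,0,0,-0.705,0.029,10],[-0.083,0,0,0,-0.705,0.029,10],[-0.083,0,0,0,-0.705,0.029,10],[-0.083,0,0,0,-0.705,0.029,10],[-0.083,0,0,0,-0.705,0.029,10],[-0.083,0,0,0,-0.705,0.029,10],[-0.083,0,0,0,-0.705,0.029,10]]';python3 -c "
from h import *
lev()"
python3 -m creep '[[-0.083,0,0,0,-0.705,0.029,10],[-0.083,0,0,0,-0.705,0.029,10],[0,0,0,0,0,0,10]]';python3 -c "
from h import *
lev()"
```

```text
time_s: 14.0
tcp_pos: [0.6074, 0.1795, 0.119]
eef_rot: [103.4, 89.8, -148.0]
contact_force: [0.7, -1.1, -6.1]
gripper_width: 0.0187
t 14.00 L(pos) 0.454 L(yaw) 0.448 rad 0.0842 z 0.1190 Fpull 0.29 Frad 1.22 Fz -6.14 Mz -0.05 w 0.0187
time_s: 14.3
tcp_pos: [0.6209, 0.1853, 0.1189]
eef_rot: [100.4, 89.8, -141.5]
contact_force: [2.5, -3.7, -6.4]
gripper_width: 0.0184
t 14.30 L(pos) 0.280 L(yaw) 0.284 rad 0.0843 z 0.1189 Fpull 0.49 Frad 4.44 Fz -6.42 Mz 0.01 w 0.0184
```

```bash
python3 -m creep '[[0,0,0,0.5,0,-0.05,10],[0,0,0,0.3,0,-0.05,10],[0,0,0,0,0,0,10]]';python3 -c "
from h import *
lev()"
python3 -m creep '[[0.05,0,0,0,0.425,0.011,10],[0,0,0,0,0,0,10]]';python3 -c "
from h import *
lev()"
```

```text
time_s: 14.6
tcp_pos: [0.6217, 0.1853, 0.1119]
eef_rot: [87.1, 90.0, -154.9]
contact_force: [0.0, -2.0, -3.5]
gripper_width: 0.0186
t 14.60 L(pos) 0.271 L(yaw) 0.285 rad 0.0846 z 0.1119 Fpull -0.95 Frad 1.80 Fz -3.54 Mz 0.09 w 0.0186
time_s: 14.8
tcp_pos: [0.6178, 0.1834, 0.112]
eef_rot: [77.8, 90.0, -167.1]
contact_force: [0.4, -1.6, -5.4]
gripper_width: 0.0184
t 14.80 L(pos) 0.323 L(yaw) 0.335 rad 0.0845 z 0.1120 Fpull -0.29 Frad 1.61 Fz -5.41 Mz 0.11 w 0.0184
```

```bash
python3 -m creep '[[0,0,0,0.1,0,0,10],[0.08,0,0,0,0.68,0.027,10],[0.08,0,0,0,0.68,0.027,10],[0,0,0,0,0,0,10]]';python3 -c "
from h import *
lev()"
python3 -m creep '[[0.08,0,0,0,0.68,0.027,10],[0.08,0,0,0,0.68,0.027,10],[0.08,0,0,0,0.68,0.027,10],[0,0,0,0,0,0,10]]';python3 -c "
from h import *
lev()"
```

```text
time_s: 15.2
tcp_pos: [0.6056, 0.1788, 0.1118]
eef_rot: [-84.5, 89.9, 21.5]
contact_force: [1.2, -2.5, -0.4]
gripper_width: 0.0189
t 15.20 L(pos) 0.477 L(yaw) 0.493 rad 0.0843 z 0.1118 Fpull 0.39 Frad 2.76 Fz -0.42 Mz 0.11 w 0.0189
time_s: 15.6
tcp_pos: [0.5856, 0.1757, 0.1117]
eef_rot: [-72.0, 90.0, 20.4]
contact_force: [0.2, -3.3, -0.6]
gripper_width: 0.0186
t 15.60 L(pos) 0.719 L(yaw) 0.731 rad 0.0839 z 0.1117 Fpull 0.06 Frad 3.34 Fz -0.55 Mz 0.07 w 0.0186
```

```bash
python3 -m creep '[[0.08,0,0,0,0.68,-0.02,10],[0.08,0,0,0,0.68,0,10],[0.08,0,0,0,0.68,0,10],[0,0,0,0,0,0,10]]';python3 -c "
from h import *
lev()"
python3 -m creep '[[0.08,0,0,0,0.68,0,10],[0.08,0,0,0,0.68,0.02,10],[0.08,0,0,0,0.68,0.02,10],[0,0,0,0,0,0,10]]';python3 -c "
from h import *
lev()"
```

```text
time_s: 16.0
tcp_pos: [0.5657, 0.1773, 0.1117]
eef_rot: [-35.3, 89.9, 43.5]
contact_force: [0.2, 0.5, -0.3]
gripper_width: 0.0186
t 16.00 L(pos) 0.957 L(yaw) 0.970 rad 0.0836 z 0.1117 Fpull 0.05 Frad -0.56 Fz -0.31 Mz 0.11 w 0.0186
time_s: 16.4
tcp_pos: [0.5468, 0.1835, 0.1116]
eef_rot: [-27.4, 89.9, 37.7]
contact_force: [3.1, 2.0, -1.2]
gripper_width: 0.0188
t 16.40 L(pos) 1.196 L(yaw) 1.209 rad 0.0833 z 0.1116 Fpull 2.03 Frad -3.08 Fz -1.21 Mz 0.02 w 0.0188
```

```bash
python3 -m creep '[[0.08,0,0,0,0.68,0.05,10],[0.06,0,0,0,0.51,0.04,10],[0,0,0,0,0,0,10]]';python3 -c "
from h import *
lev()"
python3 -m creep '[[0.02,0,0,0,0.17,0,10],[0,0,0,0,0,0,10]]';python3 -c "
from h import *
lev()"
```

```text
time_s: 16.7
tcp_pos: [0.5367, 0.1892, 0.1116]
eef_rot: [-29.1, 89.9, 27.9]
contact_force: [1.7, 1.3, -0.5]
gripper_width: 0.0185
t 16.70 L(pos) 1.336 L(yaw) 1.348 rad 0.0831 z 0.1116 Fpull 0.80 Frad -1.99 Fz -0.48 Mz 0.08 w 0.0185
time_s: 16.9
tcp_pos: [0.5353, 0.19, 0.1115]
eef_rot: [-26.2, 89.9, 29.5]
contact_force: [4.7, 1.2, 1.2]
gripper_width: 0.0187
t 16.90 L(pos) 1.355 L(yaw) 1.371 rad 0.0832 z 0.1115 Fpull 3.25 Frad -3.61 Fz 1.17 Mz 0.12 w 0.0187
```

```bash
python3 -m creep '[[0,0,0,-0.5,0,0.05,10],[0,0,0,-0.4,0,0,10],[-0.082,0,0,0,-0.697,0.03,10],[-0.082,0,0,0,-0.697,0.03,10],[-0.082,0,0,0,-0.697,0.03,10],[-0.082,0,0,0,-0.697,0.03,10],[-0.082,0,0,0,-0.697,0.03,10],[-0.082,0,0,0,-0.697,0.03,10]]'
python3 -m creep '[[-0.082,0,0,0,-0.697,0.025,10],[-0.082,0,0,0,-0.697,0.02,10],[-0.082,0,0,0,-0.697,0.02,10],[-0.082,0,0,0,-0.697,0.02,10],[-0.082,0,0,0,-0.697,0.02,10],[-0.082,0,0,0,-0.697,0.02,10],[-0.082,0,0,0,-0.697,0.02,10],[0,0,0,0,0,0,10]]';python3 -c "
from h import *
lev()"
python3 -m creep '[[0,0,0,0.5,0,0,10],[0,0,0,0.4,0,0,10],[0,0,0,0,0,0,10]]';python3 -c "
from h import *
lev()"
```

```text
time_s: 17.7
tcp_pos: [0.5725, 0.1757, 0.1186]
eef_rot: [89.1, 89.8, 173.2]
contact_force: [1.2, 4.5, -5.6]
gripper_width: 0.0185
time_s: 18.5
tcp_pos: [0.6196, 0.1836, 0.118]
eef_rot: [72.9, 89.8, -170.2]
contact_force: [-1.5, 3.7, -6.5]
gripper_width: 0.0188
t 18.50 L(pos) 0.303 L(yaw) 0.305 rad 0.0851 z 0.1180 Fpull 0.32 Frad -4.00 Fz -6.52 Mz -0.00 w 0.0188
time_s: 18.8
tcp_pos: [0.6209, 0.1839, 0.1114]
eef_rot: [-84.8, 89.9, 31.9]
contact_force: [-2.2, 4.0, -0.2]
gripper_width: 0.019
t 18.80 L(pos) 0.288 L(yaw) 0.308 rad 0.0855 z 0.1114 Fpull -0.05 Frad -4.60 Fz -0.16 Mz 0.07 w 0.0190
```

```bash
python3 -m creep '[[0.07,0,0,0,0.595,0.05,10],[0.08,0,0,0,0.68,0.04,10],[0,0,0,0,0,0,10]]';python3 -c "
from h import *
lev()"
python3 -m creep '[[0.08,0,0,0,0.68,0.027,10],[0.08,0,0,0,0.68,0.027,10],[0,0,0,0,0,0,10]]';python3 -c "
from h import *
lev()"
python3 -m creep '[[0.08,0,0,0,0.68,0.02,10],[0.08,0,0,0,0.68,0.02,10],[0.08,0,0,0,0.68,0.02,10],[0,0,0,0,0,0,10]]';python3 -c "
from h import *
lev()"
```

```text
time_s: 19.1
tcp_pos: [0.6088, 0.1791, 0.1115]
eef_rot: [-74.9, 89.9, 33.1]
contact_force: [1.1, 3.5, -2.6]
gripper_width: 0.0186
t 19.10 L(pos) 0.440 L(yaw) 0.459 rad 0.0850 z 0.1115 Fpull 2.19 Frad -2.96 Fz -2.65 Mz 0.12 w 0.0186
time_s: 19.4
tcp_pos: [0.596, 0.1761, 0.1116]
eef_rot: [-71.6, 89.9, 27.4]
contact_force: [1.9, 3.6, -2.6]
gripper_width: 0.0188
t 19.40 L(pos) 0.595 L(yaw) 0.616 rad 0.0847 z 0.1116 Fpull 2.52 Frad -3.23 Fz -2.63 Mz 0.14 w 0.0188
time_s: 19.8
tcp_pos: [0.5762, 0.1753, 0.1115]
eef_rot: [-64.0, 89.9, 21.4]
contact_force: [3.8, 3.4, -2.3]
gripper_width: 0.0186
t 19.80 L(pos) 0.831 L(yaw) 0.855 rad 0.0843 z 0.1115 Fpull 3.58 Frad -3.62 Fz -2.33 Mz 0.13 w 0.0186
```

```bash
cat >> h.py <<'E'
def pull():
    s,p,M=st();q=p[:2]-AX;F=s["contact_force"]
    print("torque-equivalent pull %.2f"%((q[0]*F[1]-q[1]*F[0]+s["moment"][2])/.085))
E
python3 -m creep '[[-0.025,0,0,0,0,0.05,10],[0,0,0,0,0,0,10]]';python3 -c "
from h import *
lev();pull()"
python3 -m creep '[[0.08,0,0,0,0.68,0.03,10],[0.08,0,0,0,0.68,0.03,10],[0,0,0,0,0,0,10],[0,0,0,0,0,0,10]]';python3 -c "
from h import *
lev();pull()"
python3 -m creep '[[0.08,0,0,0,0.68,0.03,10],[0.08,0,0,0,0.68,0.03,10],[0,0,0,0,0,0,10],[0,0,0,0,0,0,10]]';python3 -c "
from h import *
lev();pull()"
python3 -m creep '[[0.08,0,0,0,0.68,0.03,10],[0.08,0,0,0,0.68,0.03,10],[0,0,0,0,0,0,10],[0,0,0,0,0,0,10]]';python3 -c "
from h import *
lev();pull()"
```

```text
time_s: 20.0
tcp_pos: [0.5765, 0.1754, 0.1115]
eef_rot: [-89.6, 89.9, -2.7]
contact_force: [4.3, 0.7, 0.1]
gripper_width: 0.0183
t 20.00 L(pos) 0.827 L(yaw) 0.828 rad 0.0843 z 0.1115 Fpull 4.28 Frad -0.89 Fz 0.14 Mz 0.03 w 0.0183
torque-equivalent pull 4.56
time_s: 20.4
tcp_pos: [0.5631, 0.1775, 0.1115]
eef_rot: [-66.8, 89.9, 10.8]
contact_force: [6.2, 1.1, -2.4]
gripper_width: 0.0185
t 20.40 L(pos) 0.989 L(yaw) 0.990 rad 0.0839 z 0.1115 Fpull 5.83 Frad -2.37 Fz -2.41 Mz -0.02 w 0.0185
torque-equivalent pull 5.56
time_s: 20.8
tcp_pos: [0.5503, 0.1817, 0.1116]
eef_rot: [-56.5, 89.9, 11.9]
contact_force: [7.0, 1.7, -2.2]
gripper_width: 0.0187
t 20.80 L(pos) 1.149 L(yaw) 1.150 rad 0.0837 z 0.1116 Fpull 5.86 Frad -4.13 Fz -2.24 Mz -0.02 w 0.0187
torque-equivalent pull 5.51
time_s: 21.2
tcp_pos: [0.5384, 0.1877, 0.1115]
eef_rot: [-48.9, 89.9, 10.3]
contact_force: [8.9, 2.0, -3.3]
gripper_width: 0.0186
t 21.20 L(pos) 1.309 L(yaw) 1.309 rad 0.0834 z 0.1115 Fpull 6.61 Frad -6.28 Fz -3.34 Mz 0.04 w 0.0186
torque-equivalent pull 6.90
```

```bash
python3 -m creep '[[0.06,0,0,0,0.51,0.1,10],[0,0,0,0,0,0.05,10],[0,0,0,0,0,0,10]]';python3 -c "
from h import *
lev();pull()"
python3 -m creep '[[-0.02,0,0,0,-0.25,0,10],[0,0,0,-0.5,0,0,10],[0,0,0,-0.4,0,0,10],[-0.085,0,0,0,-0.72,0.02,10],[-0.085,0,0,0,-0.72,0.02,10],[-0.085,0,0,0,-0.72,0.02,10],[-0.085,0,0,0,-0.72,0.02,10],[0,0,0,0,0,0,10]]';python3 -c "
from h import *
lev();pull()"
```

```text
time_s: 21.5
tcp_pos: [0.5343, 0.1906, 0.1116]
eef_rot: [-101.5, 89.9, -45.7]
contact_force: [7.1, -2.4, -1.2]
gripper_width: 0.0184
t 21.50 L(pos) 1.368 L(yaw) 1.370 rad 0.0832 z 0.1116 Fpull 7.19 Frad -1.96 Fz -1.23 Mz 0.01 w 0.0184
torque-equivalent pull 7.18
time_s: 22.3
tcp_pos: [0.5613, 0.178, 0.119]
eef_rot: [113.5, 89.9, -170.0]
contact_force: [1.6, 4.2, -7.4]
gripper_width: 0.0181
t 22.30 L(pos) 1.011 L(yaw) 1.009 rad 0.0839 z 0.1190 Fpull 0.57 Frad -4.48 Fz -7.37 Mz -0.03 w 0.0181
torque-equivalent pull 0.22
```

```bash
python3 -m creep '[[-0.09,0,0,0,-0.765,0.07,10],[-0.09,0,0,0,-0.765,0.07,10],[0,0,0,0,0,0,10],[0,0,0,0.5,0,0,10],[0,0,0,0.4,0,0,10],[0,0,0,0,0,0,10]]';python3 -c "
from h import *
lev();pull()"
```

```text
time_s: 22.9
tcp_pos: [0.5774, 0.1758, 0.1121]
eef_rot: [-115.5, 89.9, -29.0]
contact_force: [3.1, -4.5, 0.5]
gripper_width: 0.0185
t 22.90 L(pos) 0.817 L(yaw) 0.833 rad 0.0838 z 0.1121 Fpull 3.30 Frad 4.33 Fz 0.52 Mz 0.07 w 0.0185
torque-equivalent pull 4.07
```

```bash
python3 -m creep '[[-0.015,0,0,0.02,0,-0.06,10],[0.06,0,0,0,0.51,0,10],[0.06,0,0,0,0.51,0,10],[0,0,0,0,0,0,10],[0,0,0,0,0,0,10]]';python3 -c "
from h import *
lev();pull()"
python3 -m creep '[[0.06,0,0,0,0.51,0.01,10],[0,0,0,0,0,0,10],[0,0,0,0,0,0,10]]';python3 -c "
from h import *
lev();pull()"
```

```text
time_s: 23.4
tcp_pos: [0.568, 0.1769, 0.112]
eef_rot: [-71.6, 89.8, 9.0]
contact_force: [6.6, -3.9, -0.3]
gripper_width: 0.0187
t 23.40 L(pos) 0.929 L(yaw) 0.937 rad 0.0836 z 0.1120 Fpull 7.09 Frad 2.86 Fz -0.33 Mz -0.00 w 0.0187
torque-equivalent pull 6.97
time_s: 23.7
tcp_pos: [0.5631, 0.1779, 0.112]
eef_rot: [-66.4, 89.8, 10.7]
contact_force: [6.8, -3.2, -0.9]
gripper_width: 0.0188
t 23.70 L(pos) 0.989 L(yaw) 0.997 rad 0.0835 z 0.1120 Fpull 7.29 Frad 1.67 Fz -0.89 Mz -0.00 w 0.0188
torque-equivalent pull 7.13
```

```bash
python3 -m creep '[[0.06,0,0,0,0.51,0.01,10],[0,0,0,0,0,0,10],[0,0,0,0,0,0,10]]';python3 -c "
from h import *
lev();pull()"
python3 -m creep '[[0.03,0,0,0,0.25,0,10],[0,0,0,0,0,0,10],[0,0,0,0,0,0,10]]';python3 -c "
from h import *
lev();pull()"
```

```text
time_s: 24.0
tcp_pos: [0.5583, 0.1792, 0.112]
eef_rot: [-62.1, 89.8, 11.6]
contact_force: [6.3, -3.2, -0.4]
gripper_width: 0.0187
t 24.00 L(pos) 1.049 L(yaw) 1.057 rad 0.0835 z 0.1120 Fpull 6.95 Frad 1.32 Fz -0.45 Mz 0.07 w 0.0187
torque-equivalent pull 7.61
time_s: 24.3
tcp_pos: [0.556, 0.1799, 0.112]
eef_rot: [-60.8, 89.8, 11.2]
contact_force: [7.8, -2.4, -0.7]
gripper_width: 0.019
t 24.30 L(pos) 1.077 L(yaw) 1.087 rad 0.0834 z 0.1120 Fpull 8.19 Frad -0.02 Fz -0.73 Mz 0.08 w 0.0190
torque-equivalent pull 8.95
```

```bash
python3 -m creep '[[0,0,0,0,-0.15,0,10],[0,0,0,0,0,0,50],[0,0,0,0,0,0,50],[0,0,0,0,0,0,50],[0,0,0,0,0,0,50],[0,0,0,0,0,0,50]]'
python3 -m creep '[[0,0,0,-2,0,0,50],[0,0,0,-4,0,0,50],[0,0,0,-4.5,0,0,50],[0,0,0,-4.5,0,0,50],[0,0,0,-4.5,0,0,50],[0,0,0,0,0,0,50]]'
python3 - <<'E'
from h import *
ims=[]
for n in("wrist","side"):
    im,d=r.capture(n); ims.append(im)
    vv,uu=np.mgrid[0:384,0:512]
    P=world(n,d,uu.ravel(),vv.ravel()); ok=d.ravel()>0
    k=ok&(P[:,2]>.14)&(P[:,2]<.165)&(np.hypot(P[:,0]-.556,P[:,1]-.180)<.025)
    if k.any(): print(n,"knob",k.sum(),P[k].mean(0),P[k].min(0),P[k].max(0),"top",np.percentile(P[k,2],90))
    k=ok&(P[:,2]>.062)&(P[:,2]<.073)&(np.hypot(P[:,0]-.477,P[:,1]-.2425)<.03)
    if k.any(): print(n,"cap",k.sum(),P[k].mean(0))
cv2.imwrite("pics/end.png",cv2.resize(np.hstack(ims),(800,300)))
E
```

```text
time_s: 24.9
tcp_pos: [0.555, 0.179, 0.1106]
eef_rot: [130.8, 89.9, -157.2]
contact_force: [0.9, 0.2, -0.6]
gripper_width: 0.0434
time_s: 25.5
tcp_pos: [0.5579, 0.18, 0.3131]
eef_rot: [-47.1, 89.4, 25.0]
contact_force: [-0.1, -0.0, -0.2]
gripper_width: 0.0439
wrist knob 359 [0.55888442 0.17624472 0.14884718] [0.54912114 0.16689202 0.14387051] [0.56915154 0.186778   0.15154942] top 0.15038072392848845
wrist cap 184 [0.47577676 0.24084908 0.06440526]
side knob 64 [0.56049751 0.17743968 0.15082963] [0.55182283 0.16633609 0.14043864] [0.57457915 0.18603554 0.15548412] top 0.15416415774316297
side cap 49 [0.4780152  0.24161528 0.06705976]
```

View pics/end.png

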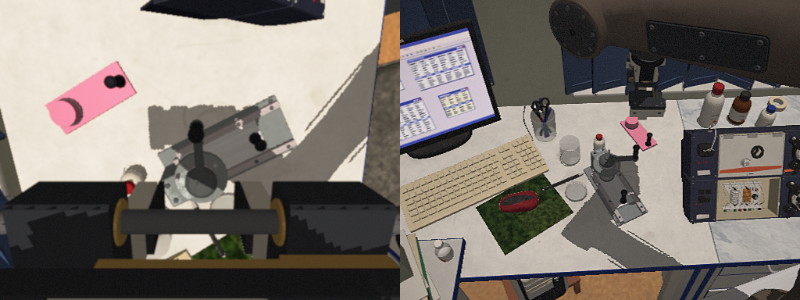

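The pictures show the lever down: the knob top matches its height at the start. The post is at its home position, and the beaker, bottle and dish are standing where they were. I hand in now.

```bash
python3 -c "
from plant import r
print(r.close_job())"
```

```text
the job is handed in; nothing more can be done
None
```

The carrier is home, the press screw is tightened to about 8 N at the knob, and the job is handed in at about 26 s of the 70 s allowed.

- **Carrier:** I pushed it with closed fingers until the force rose from about 6 to 25 N with no further movement. The camera afterwards put the post within 2 mm of its home position. The pink look-alike was not touched.
- **Screw:** I gripped the knob and made four pulls, lifting the lever about 8 mm to swing it back and letting it down into the teeth each time. I swung back one or two teeth rather than right to the far pin, and stopped each full pull just short of the near pin.
- **Final pull:** The last steady readings were 7.0 N, then 8.2 N. Counting the gripper's twist on the knob, they come to 7.6 N and about 9 N. The force readings scatter by about 1 N, so I take it as 8 to 9 N.
- **Last checks:** The knob top is at its starting height, so the lever is down. The gripper is clear and touching nothing. The beaker, bottle and dish looked undisturbed.

Two readings did not fully agree. While pushing the carrier the tool felt an upward force of 6 to 18 N, probably from the post's cap. In the last pull the gripper sat 0.5 mm higher than before, which I put down to the grip slipping.

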